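# Lock the wax-block mould for the next pour

### The arm

A 7-joint arm with a two-finger parallel gripper is mounted at the origin on a cart in front of the work surface, level with it; the furniture and walls round the work are solid. World frame = base frame: x ahead of the robot, y to its left, z up, the work surface at z = 0. Lengths are in m, angles in rad, forces in N, time in s.
With the tool pointing down it reaches from about 0.425 to 0.925 m from the base axis. Payload 6.8 kg.
Tool frame: the origin (TCP) lies between the finger pads, 19 mm behind the fingertips; this is the grasp point; z points along the fingers, y is the line along which they close (so a half turn about z gives the same grasp; the last joint's range is limited). The gripper opens to 85 mm and grips with 20 to 120 N. Pads are 22 mm wide; open, the fingers measure 114 mm over their backs; the gripper's body (76 mm by 85 mm) begins 54 mm behind the grasp point. The pads swing forward as they close: fully open they stand 13 mm farther back than shut.
Start: joints at [1.187, 0.477, 0.022, 1.555, -0.011, 1.109, -0.083], TCP at [0.184, -0.65, 0.25] pointing down, gripper open.
Joint ranges: [-2.96, 2.96], [-0.34, 2.1], [-1.41, 1.46], [0.24, 2.44], [-1.37, 4.51], [0.17, 1.92], [-2.96, 2.96]. Speed limits (rad/s): [2.39, 2.39, 3.14, 3.14, 3.14, 3.14, 3.14].

### API

Orientations are given as a rotation vector (axis times angle).
In Python, from bench import r, grab_frame, camera_info gives the robot as it stands.
- The arm moves only by the shell command python3 -m pendant 'ROWS' [OPENING] [FORCE]. ROWS is rows parted by semicolons, their numbers by spaces, 1 to 5 of them, each of 6 numbers: dx, dy, dz in m, then a rotation vector rx, ry, rz in rad; each row is the pose to reach, as a shift and turn from the pose commanded when the command began, along the tool's axes at that moment; what a row does not reach only later rows make up. A row lasts 1/10 s, in which the tool goes at most 0.05 m and 0.15 rad, less where a joint would pass 70% of its speed; a pose out of reach is approached as far as the arm can. OPENING is the finger opening in m, set as the command begins (- or left out keeps the last). The fingers move at their own pace and stop on an object; FORCE is the grip in N (left out, the last holds). Time passes only in rows, so rows that do not move let the fingers close. It prints the time, the measured TCP pose, the force, the opening and the grip force at its end.
- r.get_obs(): the state, without advancing time (a new reading comes with each control period).
- grab_frame(name): name is "side" or "top"; returns (picture, depth): 480x640x3 uint8, blue, green, red; 480x640 float32, m along the optical axis (not along the pixel's ray), 0 where there is no reading.
- camera_info(name): a dict with "camera_matrix" (3x3 intrinsics, pixels), "k1" (the pictures are not rectified: a ray, as slopes to the right and down, at radius r is drawn at 1 + k1 r^2 times it, then the intrinsics apply), "R" (3x3) and "t" (3): a world point X has camera coordinates R X + t. Camera axes: x right, y down, z forward; pixel columns grow to the right and rows downward; lengths in m; the calibration is good to about 2 mm. A picture is of the moment at which its call begins. camera_info takes no time and is no camera call.
- r.hand_in(): hands the job in; it is judged then, once.
The state is a dict: "clock": time; "joints": joint angles; "qvel": joint speeds; "tau": joint torques, N m; "tcp_pos": TCP position; "orientation": TCP orientation; "contact_force": force on the tool from outside, world axes, zero at the start; "moment": the same for the moment, N m; "grip_width": finger opening in m; "gripper_force": force on a finger pad.
Only numpy, scipy, OpenCV 4.12 (cv2) and the standard library are available. Lean on these libraries where they do the work, as an engineer would, in place of code of your own. Each camera call takes 0.05 s, during which the arm holds its last target. There are 200 camera calls.

### The job

Make the wax-block mould ready for the next pour: take the index pin from the wooden tool block, bring the pin holes of cover, cavity disc and base into line, and put the pin through all three until its collar sits flush on the cover. The cavity disc's hole is hidden under the cover, so feel for it gently and never force the pin; leave the lamp, the wax tooth and the cast blocks where they are.

Things in the scene. Friction and masses are not known exactly. Their poses are not given: they have to be found in the camera images.
- index_pin: Loose index pin, 70 g, standing upright with its steel shaft in the tool block. Origin: on its axis at the underside of its brass collar (22 mm across, 4 mm thick); z points up to the handle. Below the origin: round shaft, 10 mm diameter, 46 mm long, the last 6 mm a cone down to 5 mm across.
- pin_handle (a point): Where to grip the pin: on its axis, 27 mm over its origin, in the middle of the black grooved round handle (18 mm across, from 4 to 42 mm over the origin). Gripped here, fingertips 19 mm past the TCP clear the cover when the pin is home.
- pin_tip (a point): Centre of the pin's tip, 46 mm below the pin's origin on its axis.
- mould_base: Fixed base of the round wax-block mould, grey disc, 150 mm diameter, top face 20 mm over the surface. Origin: centre of its underside; z up; x points to its pin hole. It must not feel over 50 N in all contacts together, of which the weight of the discs on it is 6 to 10 N: move the pin slowly and stop on feeling 3 to 5 N. A red line down each rim marks the angle of that part's pin hole.
- base_pin_hole (a point): Centre of the mouth of the base's pin hole, in the base's top face, 56 mm from its axis; hole 12 mm across, 16 mm deep, upright.
- post_top (a point): Top of the base's steel centre post (18 mm across, 54 mm high). Two loose discs turn on it, 0.5 mm play, little friction: the cover and, under it, the aluminium cavity disc: 140 mm across, 23 mm thick, 0.4 to 0.65 kg, with a 12 mm pin hole 56 mm from the axis. The cavity disc's pose is not reported: its hole starts 8 to 32 degrees anticlockwise (from above) of the base's.
- mould_cover: Loose steel cover disc on the cavity disc, 140 mm across, 8 mm thick, 0.24 to 0.39 kg, top face 51 mm over the surface. Origin: on its axis at its underside; z up; x points to its pin hole. Starts 8 to 29 degrees clockwise (from above) of the base. Three larger holes (15 mm, 38 mm from the axis) are for pouring, not for the pin. A pin in its hole can swing it.
- cover_pin_hole (a point): Centre of the mouth of the cover's pin hole, in the cover's top face, 56 mm from the post's axis; the hole is 12 mm across and goes right through (8 mm); a red line lies beside it.
- tool_block: Fixed wooden tool block 40 x 76 x 50 mm (x, y, z) with two bores, 48 mm deep; the pin stands in the one at y = -19 mm with its collar on the block's top. Origin: centre of its underside, 2 mm over z = 0.
- spirit_lamp: Bystander: glass spirit lamp with a brass cap, 72 mm across, 79 mm high, loose. Origin: centre of its underside.
- pink_block: Bystander: cast pink wax block, 22 x 46 x 23 mm, loose. Origin: centre of its underside.
- white_block: Bystander: cast white wax block, 22 x 46 x 22 mm, loose. Origin: centre of its underside.
- wax_molar: Bystander: white carved molar on a small foot, 22 x 23 x 46 mm, loose. Origin: centre of its underside.
Not all that is in view belongs to the job. There is more than one size of the index_pin; the job needs the smallest.

How it is judged:
On the way:
1. the pin stands in the cover's pin hole (z of pin_tip in the frame of cover_pin_hole below -0.005 m and horizontal distance between pin_tip and cover_pin_hole below 0.004 m), for 0.1 s.
At the end, for the whole second after the job is handed in: the pin stands upright (within 0.06 rad) and still through cover, cavity disc and base: collar within 2 mm of the cover's top, tip at least 13 mm down in the base's hole and within 3 mm of its axis (z of index_pin in the frame of cover_pin_hole below 0.002 m and z of pin_tip in the frame of base_pin_hole below -0.013 m and horizontal distance between pin_tip and base_pin_hole below 0.003 m and angle between index_pin's own z axis and vertical below 0.06 rad and linear speed of index_pin below 0.01 m/s); the robot touches nothing.
It fails at once if the mould is forced (its base feels over 50 N in all, of which its own discs weigh 6 to 10 N) (contact force between mould_base and anything else above 50 N).
It fails at once if a bystander is moved more than 15 mm (distance of any of spirit_lamp, pink_block, white_block, wax_molar from where it was at the start of the episode above 0.015 m).
It also fails if it takes over 70 s, if anything falls off the work surface, if the arm or the gripper's body presses on something with over 40 N, if the wrist force passes 120 N, or if a joint passes its speed limit or range.

## Working session

There is one attempt and no reset: what is moved stays moved. The work goes in short steps, Python scripts to look and compute and a shell command to move; the robot and the scene stay as the last step left them, time stands still between calls to the robot, and variables do not carry over. Pictures are saved under pics/ and viewed, at most 10 in all, crops included, and the job is handed in when it is done.

```bash
ls; mkdir -p pics
python3 - <<'E'
from bench import r, grab_frame, camera_info
import cv2, numpy as np
for n in("side","top"):
    p,d=grab_frame(n); cv2.imwrite(f"pics/{n}0.png",p); np.save(f"pics/{n}0.npy",d)
    c=camera_info(n); print(n,c, -np.array(c["R"]).T@np.array(c["t"]))
o=r.get_obs(); print({k:o[k] for k in("clock","tcp_pos","orientation","contact_force","grip_width")})
E
```

```text
pics
side {'camera_matrix': array([[560.52945187,   0.        , 320.61757901],
       [  0.        , 560.52945187, 233.86045587],
       [  0.        ,   0.        ,   1.        ]]), 'k1': -0.07731299911840611, 'R': array([[-0.99621716, -0.08568784, -0.01445577],
       [-0.01607718,  0.34522298, -0.93838298],
       [ 0.08539847, -0.93460082, -0.34529467]]), 't': array([0.54879705, 0.10073611, 1.27274263])} [0.43965031 1.20175511 0.54193359]
top {'camera_matrix': array([[518.92126529,   0.        , 324.2918092 ],
       [  0.        , 518.92126529, 237.81955152],
       [  0.        ,   0.        ,   1.        ]]), 'k1': 0.022378071533271593, 'R': array([[-0.00518056, -0.99992753, -0.010867  ],
       [-0.9964479 ,  0.00607534, -0.08399211],
       [ 0.08405205,  0.01039327, -0.99640716]]), 't': array([-0.01192196,  0.57174178,  0.98665549])} [ 0.48671872 -0.02564921  1.03100284]
{'clock': 0.1, 'tcp_pos': array([ 0.18367471, -0.64901106,  0.24911247]), 'orientation': array([-3.11014742e+00, -4.31702486e-01,  5.99485230e-04]), 'contact_force': array([-0.40875496, -1.14325903,  0.32094269]), 'grip_width': 0.08566895945820245}
```

View pics/top0.png

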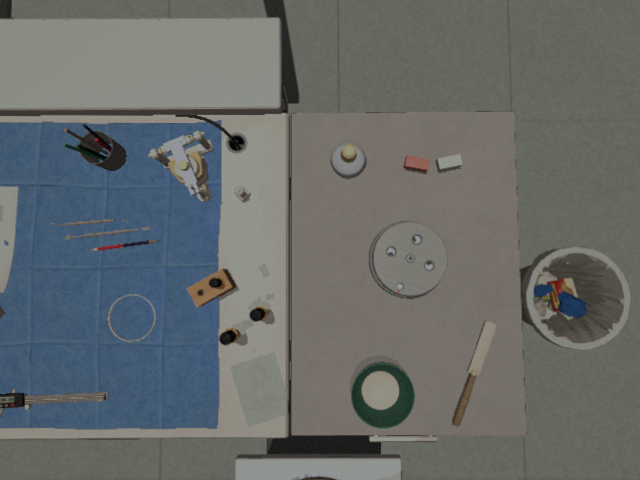

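View pics/side0.png

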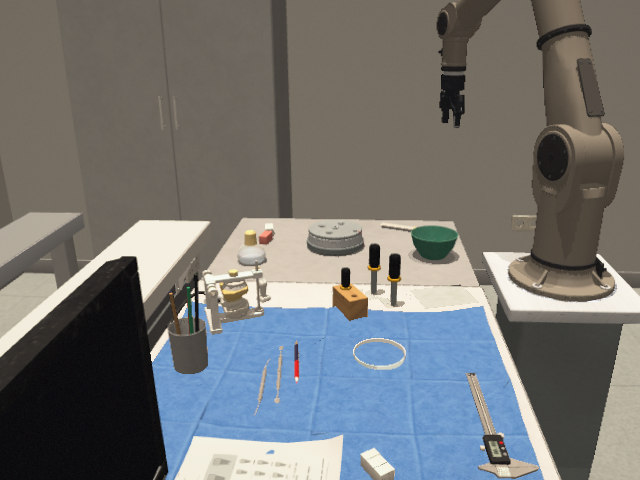

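The top view shows the mould at about (408,259) with its pin hole and red mark near (400,287). The tool block is at (212,287) with the small pin at (216,283). The two black handles at (228,337) and (258,314) are the larger decoys. In the side view the small pin's handle is at (346,277) and the mould at (335,237).

Run:
```python
import cv2, numpy as np
t=cv2.imread("pics/top0.png"); s=cv2.imread("pics/side0.png")
f=lambda im,x,y,w,h,W,H:cv2.resize(im[y:y+h,x:x+w],(W,H),interpolation=cv2.INTER_CUBIC)
a=np.hstack([f(t,360,212,96,96,400,400)*1,f(t,180,250,96,96,400,400)])
b=np.hstack([f(s,295,210,80,40,400,200),f(s,320,255,80,40+0,400,200)])
im=np.vstack([a,b]); cv2.imwrite("pics/crop0.png",np.clip(im*1.4,0,255).astype(np.uint8))
```

```text
(no output)
```

View pics/crop0.png

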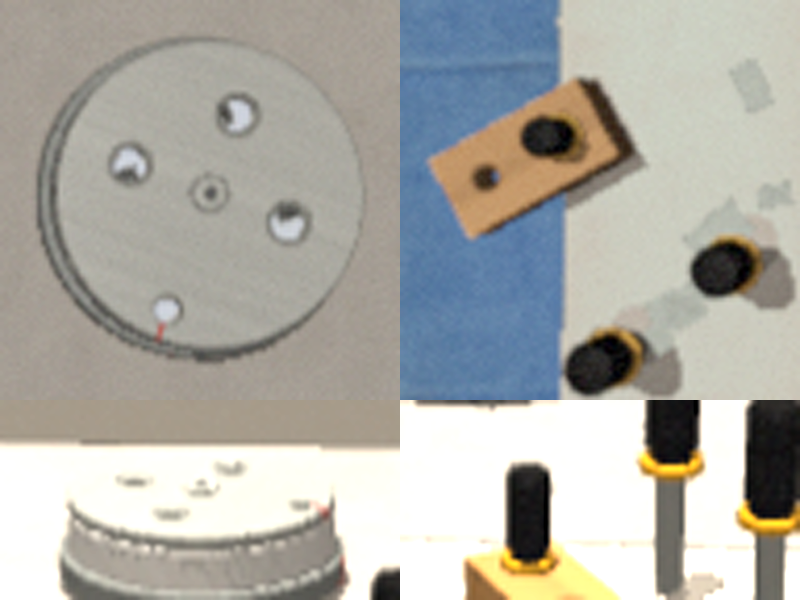

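The crop shows the cover hole at top-view pixel (400.3,286.4) and the post at (410.4,258.3). In the side view the cover's red mark is near (360,232) and the base's red mark near (364,245). The pin handle is at side (346,277).

```bash
cat > h.py <<'E'
import cv2, numpy as np
from bench import r, grab_frame, camera_info
def ray(n,uv):
    c=camera_info(n); K=np.array(c["camera_matrix"]); k=c["k1"]
    p=cv2.undistortPoints(np.array(uv,float).reshape(-1,1,2),K,np.array([k,0,0,0,0.])).reshape(-1,2)
    R=np.array(c["R"]);t=np.array(c["t"]); d=np.c_[p,np.ones(len(p))]@R
    return -R.T@t,d
def plane(n,uv,z):
    o,d=ray(n,uv); return o+d*((z-o[2])/d[:,2])[:,None]
def tri(u1,u2):   # top, side
    o1,d1=ray("top",[u1]);o2,d2=ray("side",[u2]);d1=d1[0]/np.linalg.norm(d1);d2=d2[0]/np.linalg.norm(d2)
    s=np.linalg.lstsq(np.c_[d1,-d2],o2-o1,rcond=None)[0]; a=o1+s[0]*d1;b=o2+s[1]*d2
    return (a+b)/2,a-b
def blobs(m,amin=5):
    n,l,st,ce=cv2.connectedComponentsWithStats(m.astype(np.uint8)); return [(ce[i].round(2),st[i].tolist(),l==i) for i in range(1,n) if st[i][4]>=amin]
E
python3 - <<'E'
from h import *
t=cv2.imread("pics/top0.png").astype(int); s=cv2.imread("pics/side0.png").astype(int)
np.set_printoptions(precision=4,suppress=True)
def red(im): return (im[...,2]>im[...,1]*1.25+8)&(im[...,2]>im[...,0]*1.25+8)
for n,im,(x,y,w,h) in(("top",t,(360,212,96,96)),("side",s,(300,212,80,45))):
    m=np.zeros(im.shape[:2],bool); m[y:y+h,x:x+w]=red(im)[y:y+h,x:x+w]
    for b in blobs(m,2): print("red",n,b[0],b[1])
# cover disc outline and holes in top
m=np.zeros(t.shape[:2],bool); sub=t[212:308,360:456]; 
m[212:308,360:456]=(sub.min(2)>190*1)|((sub.min(2)>178)&((sub.max(2)-sub.min(2))<12))
g=t[212:308,360:456].min(2); print("levels",np.percentile(g,[5,50,90,95,99]))
print("bright rows near hole\n",t[280:294,393:409].min(2)); print("post\n",t[251:266,402:419].min(2))
for n,im,(x,y,w,h) in(("top",t,(180,250,96,96)),("side",s,(320,255,90,60))):
    m=np.zeros(im.shape[:2],bool); m[y:y+h,x:x+w]=(im.max(2)<40)[y:y+h,x:x+w]
    for b in blobs(m,20): print("black",n,b[0],b[1])
o=lambda im:(im[...,2]>im[...,0]*1.7)&(im[...,2]>60)
for n,im,(x,y,w,h) in(("top",t,(180,250,60,60)),("side",s,(325,255,45,70))):
    m=np.zeros(im.shape[:2],bool); m[y:y+h,x:x+w]=o(im)[y:y+h,x:x+w]
    for b in blobs(m,40):
        c=max(cv2.findContours(b[2].astype(np.uint8),0,1)[0],key=cv2.contourArea)
        print("wood",n,b[0],b[1],cv2.minAreaRect(c),cv2.approxPolyDP(c,3,True).reshape(-1,2).tolist())
E
```

```text
red top [398.  291.5] [398, 290, 1, 4, 4]
red side [359.5 232. ] [359, 232, 2, 1, 2]
levels [ 88.   107.   117.   119.   127.85]
bright rows near hole
 [[119 117 117 117 114 113 116 115 113 113 112 113 113 112 117 112]
 [118 118 116 117 117 114 112 112 114 114 113 113 113 114 110 113]
 [118 120 118 118 114 107 101  98 102 109 114 111 116 110 113 115]
 [116 116 117 115 106 100 100  97  94  89 111 115 116 113 112 114]
 [115 114 113 106 108 132 133 135 126  87  93 116 117 115 113 113]
 [116 116 113 110 127 145 146 148 143 121  87 111 117 116 114 116]
 [116 117 114 112 133 148 148 149 148 136  80 108 117 117 118 116]
 [115 115 116 115 127 145 146 147 144 119  85 109 116 116 119 116]
 [118 116 116 116 115 133 144 142 126 102  96 111 114 117 116 116]
 [115 116 115 117 108 103 111 116 104 100 113 114 116 117 113 115]
 [107 110 117 119 109  74  92 109 107 111 117 115 113 116 114 115]
 [ 76  92 103 113 108  69 106 116 116 115 114 116 114 115 114 115]
 [ 65  70  76  90  82  75 113 117 118 113 115 115 115 115 115 116]
 [ 80  79  65  66  58  67  94  97 110 112 116 117 116 117 116 114]]
post
 [[1
[... 1045 characters left out ...]
113 117 113 115]]
black top [215.37 282.5 ] [210, 279, 12, 8, 82]
black top [256.97 314.18] [250, 308, 15, 13, 137]
black top [227.38 337.05] [220, 331, 16, 13, 154]
black side [374.12 260.43] [370, 255, 10, 13, 111]
black side [394.16 266.17] [389, 255, 11, 24, 237]
black side [345.46 277.28] [342, 269, 8, 18, 136]
wood top [209.79 288.23] [188, 270, 45, 36, 736] ((210.0254669189453, 287.7133483886719), (21.069494247436523, 40.542816162109375), 61.38954162597656) [[223, 270], [188, 289], [197, 305], [232, 287]]
wood side [350.04 301.26] [333, 283, 35, 38, 926] ((350.0, 301.5), (34.0, 37.0), 0.0) [[333, 286], [333, 306], [350, 320], [366, 316], [367, 298], [350, 283], [345, 288], [341, 284]]
```

Run:
```python
from h import *
np.set_printoptions(precision=4,suppress=True,linewidth=160)
s=cv2.imread("pics/side0.png").astype(int); t=cv2.imread("pics/top0.png").astype(int)
d=s[...,2]-(s[...,1]+s[...,0])//2
print("side red rows228-254 cols352-370\n",d[228:255,352:370])
d=t[...,2]-(t[...,1]+t[...,0])//2
print("top red rows 284-300 cols 392-416\n",d[286:300,392:416])
P=plane("top",[[410,258]],.054)[0]; H=plane("top",[[400.1,286]],.051)[0]; M=plane("top",[[397.8,291.7]],.051)[0]
print("post",P,"hole",H,"dist",np.linalg.norm((H-P)[:2]),"ang",np.degrees(np.arctan2(*(H-P)[1::-1])),"markang",np.degrees(np.arctan2(*(M-P)[1::-1])))
# post in side: centre about crop (201,488)
print("post tri",tri([410,258],[295+201/5-.4,210+88/5-.4]))
# predicted side pixels of base rim mark vs angle
c=camera_info("side")
for a in range(170,232,4):
    q=[P+[.075*np.cos(np.radians(a)),.075*np.sin(np.radians(a)),z-P[2]] for z in(.02,.01,0)]
    uv=cv2.projectPoints(np.array(q),cv2.Rodrigues(np.array(c["R"]))[0],np.array(c["t"]),np.array(c["camera_matrix"]),np.array([c["k1"],0,0,0,0]))[0].reshape(-1,2)
    print(a,uv.round(1).tolist())
# pin: handle top: top view blob & side blob
for dx in(-1,0):
  print("pin axis top end guess", tri([213.5+dx,281.5],[345.5,270.5]))
print("block corners top@.052\n",plane("top",[[223,270],[188,289],[197,305],[232,287]],.052))
print("pin mid blob",tri([215.4,282.5],[345.5,277.3]))
```

```text
side red rows228-254 cols352-370
 [[13 13 12 13 12 13 13 14 12 11 24 23 24 24 23 23 23 23]
 [12 11 12 13 13 12 13 13 13  9 23 24 24 26 24 22 21 24]
 [12 10 10  9  8 38 42 16 12  7 23 24 24 25 23 23 23 23]
 [14 11  9  8  8 28 41 45 33 10 22 23 23 23 23 23 23 23]
 [14 12 12 11 11 13 16 43 39 10 23 23 24 23 24 24 23 23]
 [12 13 13 12 10 10  6 20 24  9 22 23 23 23 23 23 23 24]
 [14 12 11  9  5  6  4 11 14  8 23 23 23 22 24 23 23 23]
 [10  9  6  6  6  6  7  8  8  9 24 24 23 24 24 24 23 23]
 [ 6  6  5  6  9  9  7  7  7  8 19 25 24 24 24 25 25 23]
 [ 6  9  8  8  8  9  7  9  8  9  9 17 23 23 22 23 23 22]
 [ 9  9  9  9  9  8  8 10  8  8  5 15 23 23 22 23 23 23]
 [ 9  8  9  8  7  8  7  8  9  8  5 12 24 23 23 22 23 23]
 [ 9  8  9  8  7  7  8  9  9  7  5 10 22 23 23 24 25 24]
 [ 7  7 10  8  7  8  8  9  7  5  5 33 23 22 23 25 25 24]
 [ 8  7  8  8  8  8  8  7  6  6  4 36 23 24 24 24 23 24]
 [ 8  8  8  9  7  7  7  6  6  5  3 24 24 24 24 24 24 23]
 [ 8  8  8  6  7  8  7  4  5  3  4 22 20 24 24 24 23 24]
 [ 7  6  6  7  5  6  6  3  3  3  4 25 15 24 24 23 24 22]
 [ 8  8  6  6  4  3  4  2  3  3 15 26 15
[... 2305 characters left out ...]
]
210 [[359.1, 234.1], [359.1, 237.6], [359.0, 241.1]]
214 [[358.1, 233.5], [358.1, 237.0], [358.1, 240.5]]
218 [[357.0, 233.0], [357.0, 236.4], [357.0, 239.9]]
222 [[355.8, 232.4], [355.8, 235.9], [355.8, 239.3]]
226 [[354.5, 231.9], [354.5, 235.4], [354.5, 238.8]]
230 [[353.1, 231.5], [353.1, 234.9], [353.1, 238.4]]
pin axis top end guess (array([0.4861, 0.1867, 0.0905]), array([0.0039, 0.0002, 0.    ]))
pin axis top end guess (array([0.4861, 0.185 , 0.0897]), array([0.0038, 0.0002, 0.    ]))
block corners top@.052
 [[0.5096 0.1759 0.052 ]
 [0.4743 0.2413 0.052 ]
 [0.4444 0.2239 0.052 ]
 [0.4776 0.1586 0.052 ]]
pin mid blob (array([0.4852, 0.1849, 0.0749]), array([0.002 , 0.0001, 0.    ]))
```

```bash
cat > go.py <<'E'
# python3 go.py x y z : tool-axis shift from measured TCP to a world target
import sys; from h import *; from scipy.spatial.transform import Rotation as Ro
np.set_printoptions(precision=4,suppress=True)
o=r.get_obs(); R=Ro.from_rotvec(o["orientation"]).as_matrix(); print("clock",o["clock"],"tcp",o["tcp_pos"],"toolz",R[:,2],"yaw x",R[:,0])
print("F",o["contact_force"],"M",o["moment"]); print("shift",R.T@(np.array(sys.argv[1:4],float)-o["tcp_pos"]))
E
A='.04 -.025 0 0 0 0; .08 -.05 0 0 0 0; .12 -.075 0 0 0 0; .16 -.1 0 0 0 0; .2 -.125 0 0 0 0'
python3 -m pendant '.04 -.025 0 0 0 0; .08 -.05 0 0 0 0; .12 -.075 0 0 0 0; .16 -.1 0 0 0 0; .2 -.125 0 0 0 0' 0.05 30
python3 -m pendant '.04 -.025 0 0 0 0; .08 -.05 0 0 0 0; .12 -.075 0 0 0 0; .16 -.1 0 0 0 0; .2 -.125 0 0 0 0'
python3 -m pendant '.012 -.047 0 0 0 0; .024 -.094 0 0 0 0; .036 -.141 0 0 0 0; .048 -.188 0 0 0 0; .059 -.235 0 0 0 0'
python3 -m pendant '.012 -.047 0 0 0 0; .024 -.094 0 0 0 0; .036 -.141 0 0 0 0; .048 -.188 0 0 0 0; .059 -.235 0 0 0 0'
python3 -m pendant '.059 -.235 0 0 0 0' >/dev/null 2>&1 & wait; python3 go.py .4855 .184 .2
```

```text
clock: 0.6
tcp_pos: [0.343, -0.473, 0.2497]
orientation: [-3.111, -0.432, 0.001]
contact_force: [0.8, -0.5, -0.2]
grip_width: 0.0503
gripper_force: 0.0
clock: 1.1
tcp_pos: [0.5014, -0.2984, 0.2498]
orientation: [-3.112, -0.432, 0.001]
contact_force: [1.2, 0.3, 1.1]
grip_width: 0.0499
gripper_force: 0.0
clock: 1.6
tcp_pos: [0.4929, -0.0559, 0.2498]
orientation: [3.112, 0.432, -0.0]
contact_force: [0.6, -0.5, -1.1]
grip_width: 0.0503
gripper_force: 0.0
clock: 2.1
tcp_pos: [0.4857, 0.186, 0.2499]
orientation: [3.112, 0.431, -0.0]
contact_force: [0.5, 0.4, 0.6]
grip_width: 0.0496
gripper_force: 0.0
clock 2.2 tcp [0.4842 0.2357 0.2498] toolz [-0.0002 -0.0006 -1.    ] yaw x [ 0.9624  0.2717 -0.0003]
F [ 1.2626  0.3568 -0.3419] M [ 0.026  -0.0782 -0.1046]
shift [-0.0128  0.0501  0.0498]
```

```bash
python3 -m pendant '-.0128 .0501 0 0 0 0; -.0128 .0501 .04 0 0 0; -.0128 .0501 .08 0 0 0; -.0128 .0501 .1 0 0 0; -.0128 .0501 .1 0 0 0' 0.05 30
python3 - <<'E'
from h import *
p,d=grab_frame("side"); cv2.imwrite("pics/s1.png",cv2.resize(p[180:330,270:430],None,fx=4,fy=4,interpolation=cv2.INTER_CUBIC))
E
python3 go.py .4855 .184 .079
```

```text
clock: 2.7
tcp_pos: [0.4838, 0.1814, 0.147]
orientation: [3.11, 0.432, -0.01]
contact_force: [-0.4, -0.4, -0.3]
grip_width: 0.05
gripper_force: 0.0
clock 2.75 tcp [0.4851 0.1822 0.1489] toolz [-0.0031 -0.0011 -1.    ] yaw x [ 0.9621  0.2726 -0.0033]
F [ 1.0238 -0.9984  0.7378] M [ 0.0064 -0.0373 -0.0633]
shift [ 0.0011 -0.0016  0.0699]
```

View pics/s1.png

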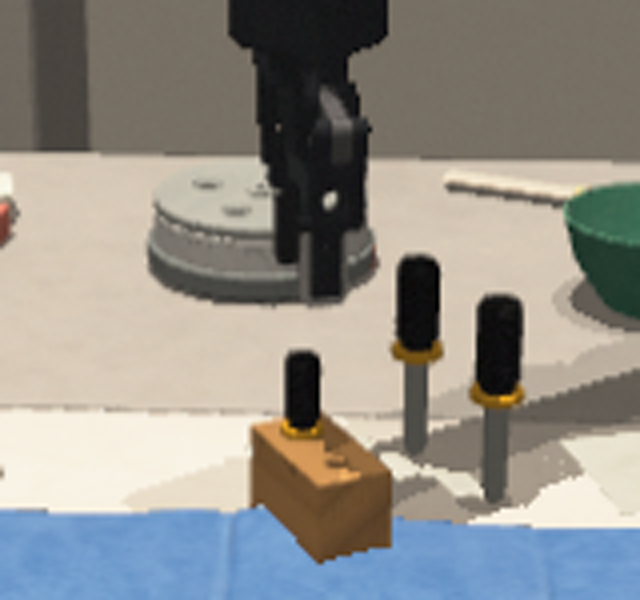

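The picture shows the finger pair centred near crop column 304 and the pin handle at column 302. They are aligned to within about 1 mm, so I'll descend and grip.

```bash
python3 -m pendant '.001 -.001 .03 0 0 0; .001 -.001 .055 0 0 0; .001 -.001 .069 0 0 0; .001 -.001 .07 0 0 0; .001 -.001 .07 0 0 0'
python3 go.py .4855 .184 .079
python3 -m pendant '0 0 0 0 0 0; 0 0 0 0 0 0; 0 0 0 0 0 0; 0 0 0 0 0 0; 0 0 0 0 0 0' 0.0 40
python3 go.py .4855 .184 .079
```

```text
clock: 3.25
tcp_pos: [0.4874, 0.1843, 0.081]
orientation: [-3.111, -0.432, -0.002]
contact_force: [-0.9, -0.2, 0.3]
grip_width: 0.0497
gripper_force: 0.0
clock 3.25 tcp [0.4874 0.1843 0.081 ] toolz [ 0.0012  0.0005 -1.    ] yaw x [0.9622 0.2723 0.0013]
F [-0.923  -0.17    0.3421] M [-0.0313 -0.0073 -0.0142]
shift [-0.0019 -0.0003  0.002 ]
clock: 3.75
tcp_pos: [0.4874, 0.1843, 0.0811]
orientation: [-3.111, -0.432, -0.003]
contact_force: [-0.5, 0.1, 6.1]
grip_width: 0.0167
gripper_force: 39.1
clock 3.75 tcp [0.4874 0.1843 0.0811] toolz [ 0.0018  0.0007 -1.    ] yaw x [0.9622 0.2723 0.0019]
F [-0.5057  0.1234  6.1123] M [-0.073   0.2276 -0.0117]
shift [-0.002  -0.0002  0.0021]
```

```bash
python3 -m pendant '0 0 -.02 0 0 0; 0 0 -.05 0 0 0; 0 0 -.1 0 0 0; 0 0 -.14 0 0 0; 0 0 -.15 0 0 0' 0.0 60
python3 -m pendant '-.014 .045 0 0 0 0; -.028 .09 0 0 0 0; -.042 .135 0 0 0 0; -.056 .18 0 0 0 0; -.068 .22 0 0 0 0'
python3 -m pendant '-.014 .045 0 0 0 0; -.028 .09 0 0 0 0; -.034 .1055 .03 0 0 0; -.034 .1055 .07 0 0 0; -.034 .1055 .075 0 0 0'
python3 -m pendant '0 0 0 0 0 0; 0 0 0 0 0 0'
python3 - <<'E'
from h import *
p,d=grab_frame("side"); cv2.imwrite("pics/side2.png",p);cv2.imwrite("pics/s2.png",cv2.resize(p[170:270,280:400],None,fx=6,fy=6,interpolation=cv2.INTER_CUBIC))
E
python3 go.py .4778 -.1572 .144
```

```text
clock: 4.25
tcp_pos: [0.4888, 0.185, 0.2348]
orientation: [-3.11, -0.431, -0.012]
contact_force: [0.4, 0.4, -1.0]
grip_width: 0.0164
gripper_force: 58.9
clock: 4.75
tcp_pos: [0.4801, -0.049, 0.2294]
orientation: [3.112, 0.43, -0.002]
contact_force: [1.6, -0.8, -0.7]
grip_width: 0.0161
gripper_force: 59.0
clock: 5.25
tcp_pos: [0.4734, -0.1572, 0.1508]
orientation: [-3.109, -0.429, 0.013]
contact_force: [-0.3, 0.7, -0.6]
grip_width: 0.0161
gripper_force: 59.0
clock: 5.45
tcp_pos: [0.4782, -0.1565, 0.1562]
orientation: [3.111, 0.434, 0.002]
contact_force: [0.3, -0.3, -0.2]
grip_width: 0.0166
gripper_force: 59.0
clock 5.5 tcp [ 0.4785 -0.1567  0.1566] toolz [ 0.0026 -0.0005 -1.    ] yaw x [0.9619 0.2735 0.0023]
F [-0.304   1.5134 -0.7615] M [ 0.0153 -0.0225 -0.0128]
shift [-0.0008  0.0003  0.0126]
```

View pics/s2.png

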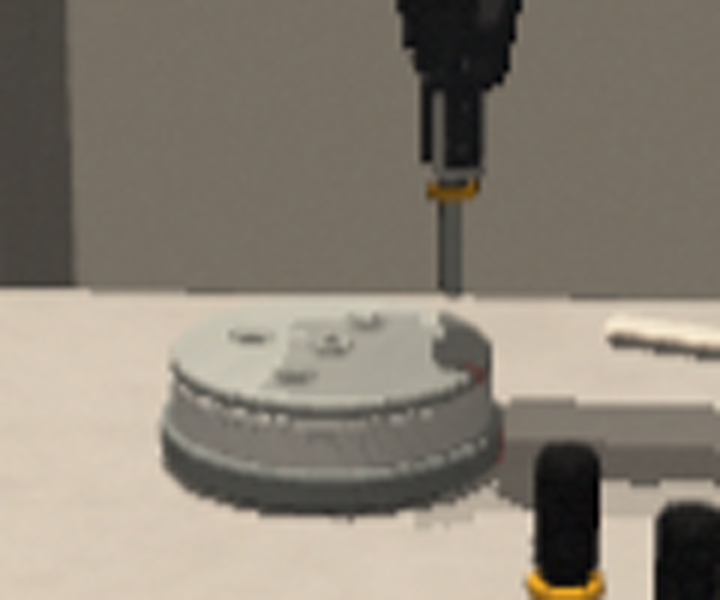

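Run:
```python
from h import *
np.set_printoptions(precision=4,suppress=True,linewidth=170)
s=cv2.imread("pics/side0.png").astype(int).sum(2)//3; p=cv2.imread("pics/side2.png").astype(int).sum(2)//3
print("shaft",p[200:222,348:364]); print("hole",s[225:237,346:364])
```

```text
shaft [[110 109 109  88  86  48  50  52  42  40  79  48 105 109 109 109]
 [110 109 110  74  68  52  52  53  51  62  74  49 105 109 110 109]
 [109 109 109  61  58  64  66  68  68  72  71  90 108 111 110 110]
 [109 109 110  91  93  57  71  74  72  95  98 109 109 110 110 110]
 [109 110 109 110 109  48  71  75  74 107 108 110 109 108 110 110]
 [110 109 110 109 110  49  71  76  74 106 109 109 109 110 110 110]
 [109 109 110 109 108  58  71  75  74 106 110 110 110 109 110 110]
 [109 109 108 110 110  62  73  76  73 107 110 109 109 110 109 110]
 [109 108 109 110 109  61  73  75  74 107 109 110 109 110 109 108]
 [110 109 110 109 109  61  73  75  74 107 109 110 110 110 110 110]
 [109 109 110 109 109  62  73  76  74 105 109 109 109 110 110 110]
 [109 110 109 109 109  62  74  76  74 106 110 110 110 111 110 109]
 [111 110 109 109 110  62  74  76  75 107 109 110 110 108 110 110]
 [109 109 109 109 109  62  73  75  74 106 109 110 111 110 109 110]
 [109 109 110 109 109  61  73  76  75 107 109 109 109 110 110 109]
 [109 109 111 110 110  61  73  76  73 107 109 109 109 108 109 110]
 [110 109 108 109 109 
[... 586 characters left out ...]
187 188 188 173 190 190]
 [186 187 186 187 186 185 184 186 186 187 187 188 187 187 187 171 191 191]
 [187 186 186 185 185 186 186 182 182 185 183 187 187 187 187 143 190 193]
 [187 186 186 185 186 187 176 148 137 141 138 168 175 187 179 110 191 197]
 [186 185 186 187 186 187 183 151 125 123 125 175 160 152 134  94 190 198]
 [187 187 186 188 189 188 188 179 171 170 172 178 136 105  81 111 192 197]
 [188 187 189 189 190 189 188 188 189 180 146 140  99  75  75 110 192 198]
 [189 189 190 190 190 189 179 173 151 141  93  91  75  88  98  98 190 196]
 [191 186 181 179 160 149 133 119  96  90  74  85  95  97  98  95 189 196]
 [153 148 134 124 104  94  84  77  74  85 105 110 103  96  97  95 178 195]]
```

```bash
python3 - <<'E'
from h import *
np.set_printoptions(precision=4,suppress=True)
def yplane(uv,y):
    o,d=ray("side",[uv]); return o+d[0]*((y-o[1])/d[0,1])
for v in (205,212,218): print("pin axis", yplane([354.55,v],-.1567))
print("hole side", plane("side",[[354.6,230.6]],.051), yplane([354.6,230.6],-.1572))
E
python3 go.py .4778 -.1572 .144
```

```text
pin axis [ 0.4764 -0.1567  0.1194]
pin axis [ 0.4763 -0.1567  0.1008]
pin axis [ 0.4762 -0.1567  0.0847]
hole side [[ 0.4758 -0.1553  0.051 ]] [ 0.4758 -0.1572  0.0503]
clock 5.5 tcp [ 0.4785 -0.1567  0.1566] toolz [ 0.0026 -0.0005 -1.    ] yaw x [0.9619 0.2735 0.0023]
F [-0.304   1.5134 -0.7615] M [ 0.0153 -0.0225 -0.0128]
shift [-0.0008  0.0003  0.0126]
```

```bash
python3 -m pendant '-.0005 .0005 .015 0 0 0; -.0005 .0005 .025 0 0 0; -.0005 .0005 .028 0 0 0'; python3 -m pendant '0 0 .002 0 0 0; 0 0 .004 0 0 0; 0 0 .004 0 0 0'; python3 go.py .4781 -.1572 .116
```

```text
clock: 5.8
tcp_pos: [0.4768, -0.1574, 0.1269]
orientation: [-3.112, -0.433, 0.0]
contact_force: [-0.4, 0.1, -0.6]
grip_width: 0.0162
gripper_force: 59.0
clock: 6.1
tcp_pos: [0.477, -0.1577, 0.1232]
orientation: [3.112, 0.432, 0.0]
contact_force: [0.0, 0.5, -0.3]
grip_width: 0.0167
gripper_force: 59.0
clock 6.1 tcp [ 0.477  -0.1577  0.1232] toolz [ 0.0003 -0.0001 -1.    ] yaw x [0.9622 0.2723 0.0002]
F [ 0.0228  0.4885 -0.3036] M [-0.0384  0.0151 -0.0138]
shift [ 0.0012 -0.0002  0.0072]
```

```bash
python3 -m pendant '.001 0 0 0 0 0; .001 0 .0015 0 0 0; .001 0 .003 0 0 0'; python3 -m pendant '0 0 .001 0 0 0; 0 0 .002 0 0 0'; python3 go.py .4781 -.1572 .116
```

```text
clock: 6.4
tcp_pos: [0.478, -0.1575, 0.1201]
orientation: [3.112, 0.432, 0.001]
contact_force: [0.3, -0.1, -0.5]
grip_width: 0.0163
gripper_force: 59.0
clock: 6.6
tcp_pos: [0.4778, -0.1575, 0.1179]
orientation: [-3.112, -0.432, 0.0]
contact_force: [0.1, 0.7, -0.4]
grip_width: 0.0162
gripper_force: 59.0
clock 6.6 tcp [ 0.4778 -0.1575  0.1179] toolz [-0.0001 -0.     -1.    ] yaw x [ 0.9622  0.2722 -0.0001]
F [ 0.1158  0.6751 -0.3512] M [ 0.008  -0.0004 -0.    ]
shift [ 0.0004 -0.0002  0.0019]
```

```bash
python3 -m pendant '0 0 .001 0 0 0; 0 0 .001 0 0 0';python3 -m pendant '0 0 .001 0 0 0; 0 0 .001 0 0 0'; python3 -m pendant '0 0 .0005 0 0 0; 0 0 .0005 0 0 0'|sed -n 2,4p
```

```text
clock: 6.8
tcp_pos: [0.4781, -0.1574, 0.1174]
orientation: [3.112, 0.432, 0.0]
contact_force: [-1.8, 0.2, 4.7]
grip_width: 0.0164
gripper_force: 59.7
clock: 7.0
tcp_pos: [0.4783, -0.1574, 0.1171]
orientation: [3.111, 0.432, 0.001]
contact_force: [-3.1, 1.4, 10.7]
grip_width: 0.0166
gripper_force: 60.5
tcp_pos: [0.4784, -0.1574, 0.1169]
orientation: [3.111, 0.432, 0.002]
contact_force: [-3.9, 1.6, 12.7]
```

```bash
python3 -m pendant '0 0 -.0018 0 0 0; 0 0 -.0018 0 0 0'
python3 - <<'E'
from h import *
X=np.array([.962,.2724]);Y=np.array([.2724,-.962]); f=lambda a:.056*np.array([np.cos(np.radians(a)),np.sin(np.radians(a))])
for a0 in(160,180):
  print(a0,[(a,round(float((f(a)-f(a0))@X)*1e3,1),round(float((f(a)-f(a0))@Y)*1e3,1)) for a in range(a0+2,a0+(22 if a0==160 else 30),2)])
E
```

```text
clock: 7.4
tcp_pos: [0.4782, -0.1576, 0.1177]
orientation: [3.111, 0.432, 0.001]
contact_force: [-0.7, 0.6, 2.7]
grip_width: 0.0163
gripper_force: 59.3
160 [(162, -1.1, 1.6), (164, -2.2, 3.2), (166, -3.2, 4.9), (168, -4.1, 6.6), (170, -5.0, 8.4), (172, -5.8, 10.2), (174, -6.6, 12.0), (176, -7.3, 13.8), (178, -7.9, 15.6), (180, -8.5, 17.5)]
180 [(182, -0.5, 1.9), (184, -0.9, 3.8), (186, -1.3, 5.7), (188, -1.6, 7.6), (190, -1.8, 9.6), (192, -2.0, 11.5), (194, -2.1, 13.5), (196, -2.1, 15.4), (198, -2.1, 17.4), (200, -2.0, 19.3), (202, -1.8, 21.3), (204, -1.5, 23.2), (206, -1.2, 25.2), (208, -0.9, 27.1)]
```

```bash
python3 -m pendant '-.0011 .0016 0 0 0 0; -.0022 .0032 0 0 0 0; -.0032 .0049 0 0 0 0; -.0041 .0066 0 0 0 0; -.005 .0084 0 0 0 0'; python3 -m pendant '0 0 0 0 0 0'; python3 go.py .4755 -.1667 .1177
```

```text
clock: 7.9
tcp_pos: [0.4759, -0.1666, 0.1175]
orientation: [-3.111, -0.433, -0.002]
contact_force: [1.3, 3.8, 4.9]
grip_width: 0.0166
gripper_force: 59.6
clock: 8.0
tcp_pos: [0.4757, -0.1671, 0.1175]
orientation: [3.112, 0.431, 0.001]
contact_force: [1.9, 3.8, 4.3]
grip_width: 0.0163
gripper_force: 59.6
clock 8.0 tcp [ 0.4757 -0.1671  0.1175] toolz [ 0.0009 -0.0001 -1.    ] yaw x [0.9623 0.2721 0.0009]
F [1.8521 3.8067 4.3281] M [ 0.9755 -0.5831  0.0313]
shift [-0.0001 -0.0005 -0.0002]
```

```bash
python3 -m pendant '-.0008 .0018 -.0002 0 0 0; -.0016 .0036 -.0002 0 0 0; -.0023 .0054 -.0002 0 0 0; -.0029 .0072 -.0002 0 0 0; -.0035 .0091 -.0002 0 0 0'; python3 -m pendant '0 0 0 0 0 0'; python3 go.py .4747 -.1764 .1177
```

```text
clock: 8.5
tcp_pos: [0.4744, -0.1767, 0.1175]
orientation: [-3.112, -0.432, 0.0]
contact_force: [2.4, 4.3, 4.1]
grip_width: 0.0162
gripper_force: 59.6
clock: 8.6
tcp_pos: [0.4743, -0.1771, 0.1175]
orientation: [3.112, 0.431, -0.0]
contact_force: [2.3, 4.2, 4.2]
grip_width: 0.0164
gripper_force: 59.6
clock 8.6 tcp [ 0.4743 -0.1771  0.1175] toolz [-0.     -0.0003 -1.    ] yaw x [ 0.9624  0.2718 -0.0001]
F [2.2913 4.1646 4.2357] M [ 0.8779 -0.5797 -0.0341]
shift [ 0.0005 -0.0006 -0.0002]
```

```bash
python3 -m pendant '0 .0019 0 0 0 0; 0 .0019 0 0 0 0' | grep -E 'tcp|contact'
python3 -m pendant '-.0004 .0019 0 0 0 0; -.0004 .0019 0 0 0 0'| grep -E 'tcp|contact'
python3 -m pendant '-.0004 .0019 0 0 0 0; -.0004 .0019 0 0 0 0'| grep -E 'tcp|contact'
python3 -m pendant '-.0003 .0019 0 0 0 0; -.0003 .0019 0 0 0 0'| grep -E 'tcp|contact'
```

```text
tcp_pos: [0.4747, -0.1787, 0.1175]
contact_force: [1.1, 3.9, 5.7]
tcp_pos: [0.4749, -0.1805, 0.1175]
contact_force: [1.5, 3.4, 4.9]
tcp_pos: [0.475, -0.1824, 0.1175]
contact_force: [1.1, 3.7, 5.8]
tcp_pos: [0.4753, -0.1843, 0.1175]
contact_force: [1.7, 4.8, 5.0]
```

```bash
python3 -m pendant '-.0002 .0019 -.0002 0 0 0; -.0002 .0019 -.0002 0 0 0' | grep -E 'tcp|contact'
python3 -m pendant '-.0002 .0019 0 0 0 0; -.0002 .0019 0 0 0 0'| grep -E 'tcp|contact'
python3 -m pendant '-.0001 .0019 0 0 0 0; -.0001 .0019 0 0 0 0'| grep -E 'tcp|contact'
```

```text
tcp_pos: [0.4755, -0.1862, 0.1175]
contact_force: [1.5, 3.7, 3.4]
tcp_pos: [0.4759, -0.1881, 0.1175]
contact_force: [2.0, 3.2, 3.6]
tcp_pos: [0.4763, -0.1901, 0.1175]
contact_force: [1.0, 3.4, 2.3]
```

```bash
python3 -m pendant '0 .0019 .0002 0 0 0; 0 .0019 .0002 0 0 0' | grep -E 'tcp|contact'
python3 -m pendant '0 .0019 0 0 0 0; 0 .0019 0 0 0 0'| grep -E 'tcp|contact'
python3 -m pendant '.0001 .0019 0 0 0 0; .0001 .0019 0 0 0 0'| grep -E 'tcp|contact'
```

```text
tcp_pos: [0.4767, -0.1919, 0.1172]
contact_force: [2.2, 4.4, 0.3]
tcp_pos: [0.4772, -0.1938, 0.1172]
contact_force: [1.1, 3.8, 0.2]
tcp_pos: [0.4779, -0.1957, 0.1173]
contact_force: [1.4, 4.0, -0.6]
```

```bash
python3 -m pendant '0 0 .0015 0 0 0; 0 0 .0015 0 0 0' | grep -E 'tcp|contact'
python3 -m pendant '0 0 .0015 0 0 0; 0 0 .0015 0 0 0' | grep -E 'tcp|contact'
```

```text
tcp_pos: [0.4779, -0.1956, 0.1158]
contact_force: [1.1, 1.8, -0.1]
tcp_pos: [0.4779, -0.1955, 0.1143]
contact_force: [0.5, 1.7, -0.7]
```

```bash
python3 -m pendant '0 0 .0015 0 0 0; 0 0 .003 0 0 0' | grep -E 'tcp|contact'
python3 -m pendant '0 0 .0015 0 0 0; 0 0 .003 0 0 0' | grep -E 'tcp|contact'
python3 -m pendant '0 0 .0015 0 0 0; 0 0 .003 0 0 0' | grep -E 'tcp|contact'
```

```text
tcp_pos: [0.478, -0.1954, 0.1114]
contact_force: [0.1, 2.0, -0.0]
tcp_pos: [0.4781, -0.1954, 0.1083]
contact_force: [-1.0, 3.0, -0.4]
tcp_pos: [0.4781, -0.1954, 0.1053]
contact_force: [-0.7, 1.1, -0.9]
```

```bash
python3 -m pendant '0 0 .0015 0 0 0; 0 0 .003 0 0 0; 0 0 .0045 0 0 0; 0 0 .006 0 0 0; 0 0 .007 0 0 0' | grep -E 'tcp|contact'
python3 -m pendant '0 0 .001 0 0 0; 0 0 .002 0 0 0' | grep -E 'tcp|contact'
python3 -m pendant '0 0 .001 0 0 0; 0 0 .001 0 0 0' | grep -E 'tcp|contact'
```

```text
tcp_pos: [0.4781, -0.1953, 0.0984]
contact_force: [-0.2, 2.3, 0.4]
tcp_pos: [0.4781, -0.1953, 0.0964]
contact_force: [-1.1, 3.3, -0.4]
tcp_pos: [0.4781, -0.1953, 0.0954]
contact_force: [-0.7, 2.4, -1.4]
```

```bash
python3 -m pendant '0 -.002 0 0 0 0; -.0001 -.0039 0 0 0 0; -.0001 -.0058 0 0 0 0; 0 -.0078 0 0 0 0; .0002 -.0097 0 0 0 0' | grep -E 'tcp|contact'
python3 -m pendant '.0002 -.002 0 0 0 0; .0005 -.0039 0 0 0 0; .0009 -.0058 0 0 0 0; .0009 -.0058 0 0 0 0' | grep -E 'tcp|contact'
```

```text
tcp_pos: [0.4767, -0.1878, 0.096]
contact_force: [3.0, -6.4, -3.1]
tcp_pos: [0.4759, -0.1819, 0.0961]
contact_force: [2.1, -5.7, -0.3]
```

```bash
python3 -m pendant '0 0 .0012 0 0 0; 0 0 .0012 0 0 0' | grep -E 'tcp|contact'
python3 -m pendant '0 0 .0007 0 0 0; 0 0 .0007 0 0 0' | grep -E 'tcp|contact'
python3 -m pendant '0 0 .0004 0 0 0; 0 0 .0004 0 0 0' | grep -E 'tcp|contact'
```

```text
tcp_pos: [0.4758, -0.1819, 0.095]
contact_force: [1.8, -5.7, 1.3]
tcp_pos: [0.476, -0.1819, 0.0948]
contact_force: [-1.1, -4.6, 6.9]
tcp_pos: [0.4762, -0.1819, 0.0948]
contact_force: [-0.4, -4.9, 9.5]
```

```bash
python3 -m pendant '.0004 -.0019 -.0009 0 0 0; .0004 -.0019 -.0009 0 0 0' | grep -E 'tcp|contact'
python3 -m pendant '.0005 -.0019 0 0 0 0; .0005 -.0019 0 0 0 0' | grep -E 'tcp|contact'
python3 -m pendant '.0006 -.0019 0 0 0 0; .0006 -.0019 0 0 0 0' | grep -E 'tcp|contact'
```

```text
tcp_pos: [0.4757, -0.1799, 0.095]
contact_force: [0.7, -5.7, 2.5]
tcp_pos: [0.4758, -0.1783, 0.095]
contact_force: [0.2, -6.4, 2.9]
tcp_pos: [0.4758, -0.1765, 0.095]
contact_force: [0.8, -6.2, 2.7]
```

```bash
python3 -m pendant '.0005 -.0018 0 0 0 0; .0005 -.0018 0 0 0 0' | grep -E 'tcp|contact'
python3 -m pendant '.0006 -.0018 0 0 0 0; .0006 -.0018 0 0 0 0' | grep -E 'tcp|contact'
python3 -m pendant '.0007 -.0018 0 0 0 0; .0007 -.0018 0 0 0 0' | grep -E 'tcp|contact'
```

```text
tcp_pos: [0.4758, -0.1747, 0.095]
contact_force: [0.9, -6.9, 2.4]
tcp_pos: [0.4758, -0.1728, 0.095]
contact_force: [0.9, -7.3, 1.9]
tcp_pos: [0.476, -0.1709, 0.095]
contact_force: [1.4, -6.9, 1.9]
```

```bash
python3 -m pendant '.0007 -.0017 .0002 0 0 0; .0007 -.0017 .0002 0 0 0' | grep -E 'tcp|contact'
python3 -m pendant '.0008 -.0017 0 0 0 0; .0008 -.0017 0 0 0 0' | grep -E 'tcp|contact'
```

```text
tcp_pos: [0.4761, -0.1693, 0.0948]
contact_force: [0.8, -7.8, 1.9]
tcp_pos: [0.4763, -0.1673, 0.0946]
contact_force: [-0.9, -7.5, 0.7]
```

```bash
python3 -m pendant '.0004 -.0008 .0004 0 0 0; .0004 -.0008 .0004 0 0 0' | grep -E 'tcp|contact'
python3 -m pendant '.0004 -.0008 .0004 0 0 0; .0004 -.0008 .0004 0 0 0' | grep -E 'tcp|contact'
```

```text
tcp_pos: [0.4761, -0.1666, 0.0941]
contact_force: [0.6, -7.8, 1.1]
tcp_pos: [0.4761, -0.1658, 0.0937]
contact_force: [0.1, -8.6, 1.7]
```

```bash
python3 -m pendant '0 0 .0008 0 0 0; 0 0 .0008 0 0 0' | grep -E 'tcp|contact'
python3 -m pendant '0 0 .0008 0 0 0; 0 0 .0008 0 0 0' | grep -E 'tcp|contact'
```

```text
tcp_pos: [0.4761, -0.1658, 0.0928]
contact_force: [-0.4, -8.2, 0.5]
tcp_pos: [0.4761, -0.1658, 0.092]
contact_force: [-0.2, -8.5, 1.8]
```

```bash
python3 -m pendant '0 0 .0008 0 0 0; 0 0 .0015 0 0 0; 0 0 .0015 0 0 0' | grep -E 'tcp|contact'
python3 -m pendant '0 0 .0008 0 0 0; 0 0 .0008 0 0 0' | grep -E 'tcp|contact'
```

```text
tcp_pos: [0.4761, -0.1659, 0.0905]
contact_force: [-0.2, -7.8, 1.1]
tcp_pos: [0.4761, -0.1658, 0.0897]
contact_force: [0.2, -8.9, 1.2]
```

```bash
python3 -m pendant '0 0 .0008 0 0 0; 0 0 .0008 0 0 0' | grep -E 'tcp|contact'
python3 -m pendant '0 0 .0008 0 0 0; 0 0 .0008 0 0 0' | grep -E 'tcp|contact'
python3 -m pendant '0 0 .0008 0 0 0; 0 0 .0008 0 0 0' | grep -E 'tcp|contact'
```

```text
tcp_pos: [0.4761, -0.1659, 0.0889]
contact_force: [-0.1, -9.4, 1.5]
tcp_pos: [0.4761, -0.1659, 0.0881]
contact_force: [-0.5, -8.6, 2.1]
tcp_pos: [0.4761, -0.1659, 0.0874]
contact_force: [0.5, -8.7, 0.1]
```

```bash
python3 -m pendant '0 0 .001 0 0 0; 0 0 .002 0 0 0; 0 0 .002 0 0 0' | grep -E 'tcp|contact'
python3 -m pendant '0 0 .001 0 0 0; 0 0 .002 0 0 0; 0 0 .002 0 0 0' | grep -E 'tcp|contact'
python3 -m pendant '0 0 .001 0 0 0; 0 0 .002 0 0 0; 0 0 .002 0 0 0' | grep -E 'tcp|contact'
```

```text
tcp_pos: [0.4761, -0.1658, 0.0853]
contact_force: [-0.7, -7.8, 0.1]
tcp_pos: [0.4761, -0.1658, 0.0833]
contact_force: [1.0, -7.8, 0.1]
tcp_pos: [0.476, -0.1658, 0.0813]
contact_force: [0.0, -8.7, 0.9]
```

```bash
python3 -m pendant '0 0 .0008 0 0 0; 0 0 .0008 0 0 0' | grep -E 'tcp|contact'
python3 -m pendant '0 0 .0006 0 0 0; 0 0 .0006 0 0 0' | grep -E 'tcp|contact'
```

```text
tcp_pos: [0.476, -0.1658, 0.0805]
contact_force: [0.1, -8.1, 0.6]
tcp_pos: [0.476, -0.1659, 0.0799]
contact_force: [0.6, -8.1, 1.7]
```

```bash
python3 -m pendant '0 0 .0004 0 0 0; 0 0 .0004 0 0 0' | grep -E 'tcp|contact'
python3 -m pendant '0 0 .0004 0 0 0; 0 0 .0004 0 0 0' | grep -E 'tcp|contact'
python3 - <<'E'
from h import *
p,d=grab_frame("side"); cv2.imwrite("pics/s3.png",cv2.resize(p[190:270,290:390],None,fx=7,fy=7,interpolation=cv2.INTER_CUBIC))
E
```

```text
tcp_pos: [0.4761, -0.1658, 0.0796]
contact_force: [-1.2, -7.2, 2.5]
tcp_pos: [0.4761, -0.1659, 0.0794]
contact_force: [-2.1, -8.1, 3.6]
```

View pics/s3.png

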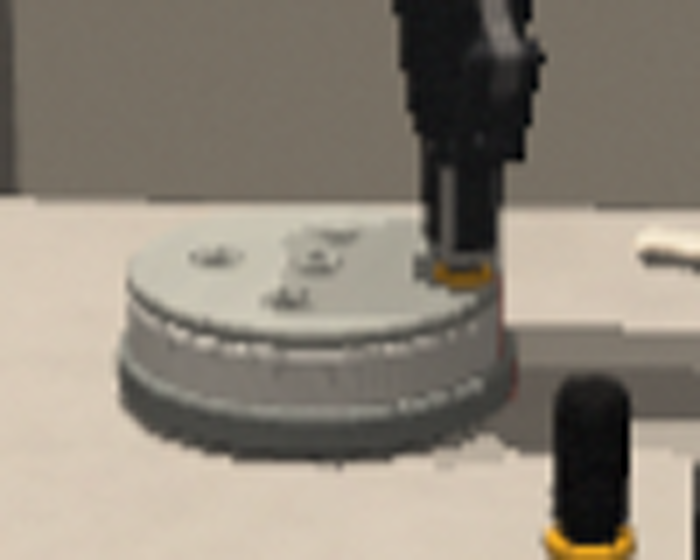

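The collar (crop 462,275) sits on the cover, and the red marks on cover and base are lined up at the right rim. I'll relax the side load, then release.

```bash
python3 -m pendant '0 .0006 0 0 0 0; 0 .0012 0 0 0 0; 0 .0012 0 0 0 0' | grep -E 'tcp|contact'
python3 -m pendant '0 0 0 0 0 0; 0 0 0 0 0 0; 0 0 0 0 0 0; 0 0 0 0 0 0' 0.045 20
python3 -m pendant '0 0 -.01 0 0 0; 0 0 -.03 0 0 0; 0 0 -.07 0 0 0; 0 0 -.12 0 0 0; 0 0 -.15 0 0 0'
python3 -m pendant '0 -.045 -.02 0 0 0; 0 -.09 -.02 0 0 0; 0 -.135 -.02 0 0 0; 0 -.18 -.02 0 0 0; 0 -.2 -.02 0 0 0' |sed -n 1,2p
python3 - <<'E'
from h import *
for n,(x,y) in(("side",(290,190)),("top",(358,212))):
    p,d=grab_frame(n); cv2.imwrite(f"pics/{n}4.png",p)
    c=cv2.resize(p[y:y+80,x:x+100],(400,320),interpolation=cv2.INTER_CUBIC)
    a=c if n=="side" else np.hstack([a,cv2.resize(p[212:308,360:456],(400,320),interpolation=cv2.INTER_CUBIC)])
cv2.imwrite("pics/end.png",a)
E
```

```text
tcp_pos: [0.4761, -0.1661, 0.0793]
contact_force: [-2.1, -6.0, 6.2]
clock: 19.95
tcp_pos: [0.4763, -0.1638, 0.0785]
orientation: [-3.111, -0.433, 0.0]
contact_force: [0.5, -0.0, 0.4]
grip_width: 0.0448
gripper_force: 0.0
clock: 20.45
tcp_pos: [0.4774, -0.1642, 0.2328]
orientation: [3.11, 0.432, 0.006]
contact_force: [0.3, -0.3, -0.9]
grip_width: 0.0447
gripper_force: 0.0
clock: 20.95
tcp_pos: [0.4204, 0.032, 0.2495]
```

View pics/end.png

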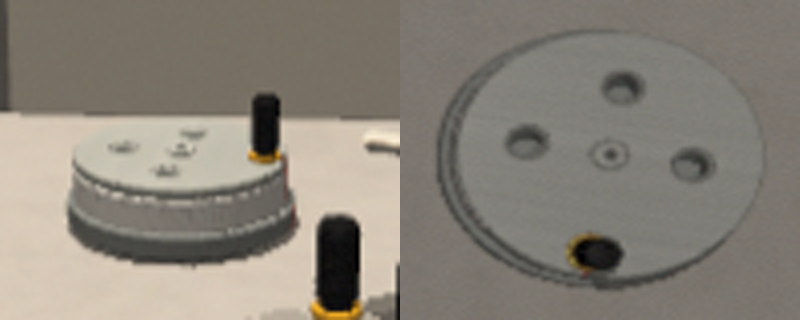

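The side view shows the pin upright with its collar flush on the cover and the red marks aligned. The gripper is well clear of everything.

```bash
python3 -c "
from bench import r
print(r.hand_in())"
```

```text
the job is handed in; nothing more can be done
None
```

The job is handed in at about 21 s of the 70 s: the smallest pin stands upright through cover, cavity disc and base with its collar on the cover, the arm is clear, and the verdict was not shown to me.

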